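Hang the emptied pick bin back on the bin carousel and present the glue stick

ROBOT

A 6-joint arm with a two-finger parallel gripper is mounted at the origin on a cart in front of the work surface, level with it; the furniture and walls round the work are solid. World frame = base frame: x ahead of the robot, y to its left, z up, the work surface at z = 0. Lengths are in m, angles in rad, forces in N, time in s.
With the tool pointing down it reaches from about 0.275 to 0.85 m from the base axis. Payload 5.2 kg.
Tool frame: the origin (TCP) lies on the centre line of the jaws, within the pads' length; the fingertips stand 8 mm ahead of it and the grasp point (between the pads) lies 11 mm behind it (r.finger_overhang is the z of the fingertips in the tool frame, in m); z points along the fingers, y is the line along which they close (so a half turn about z gives the same grasp; the last joint's range is limited). The gripper opens to 85 mm and grips with 20 to 120 N. Pads are 22 mm wide; open, the fingers measure 114 mm over their backs; the gripper's body (76 mm by 85 mm) begins 54 mm behind the grasp point. The pads swing forward as they close: fully open they stand 13 mm farther back than shut.
Start: joints at [-1.445, 0.259, 1.535, -0, 1.348, -0.203], TCP at [0.178, -0.521, 0.204] pointing down, gripper open.
Joint ranges: [-3.14, 3.14], [-0.91, 2.08], [0.19, 2.58], [-1.22, 4.36], [0.22, 2.71], [-3.12, 3.12]. Speed limits (rad/s): [2.57, 2.57, 3.14, 3.14, 3.14, 3.14].

INTERFACE

Orientations are given as a unit quaternion [w, x, y, z].
In Python, from station import r, viewer, spotter gives the robot as it stands.
- The arm moves only by the tool run_rows, called after "Emit:" as a command line: name --pt "numbers of a row" for each row, then --argument value for the rest. Schema: {"type":"object","properties":{"steps":{"type":"array","items":{"type":"object","properties":{"pos":{"type":"array","items":{"type":"number"},"minItems":3,"maxItems":3},"spin":{"type":"number"}},"additionalProperties":false},"minItems":1,"maxItems":10},"aperture":{"type":"number"},"only":{"type":"string"},"quiet":{"type":"boolean"},"lines":{"type":"string"}},"required":["steps"],"additionalProperties":false}. steps is a list of rows, 1 to 10 of them, each an object with the fields pos (a list: dx, dy, dz in m), spin (a turn about the tool's z in rad); a field left out counts as zero; each row shifts and turns the commanded pose from where the row before left it, along the tool's axes as they then stand; what a row does not reach is not made up. A row lasts 1/10 s, in which the tool goes at most 0.05 m and 0.15 rad, less where a joint would pass 70% of its speed; a pose out of reach is approached as far as the arm can. aperture is the finger opening in m, set as the call begins (left out keeps the last). The fingers move at their own pace and stop on an object; the grip force is fixed at half the most. Time passes only in rows, so rows that do not move let the fingers close. The tool returns the time, the measured TCP pose, the force, the opening and the grip force at its end. only (a regular expression) keeps the lines of the reply that match it, lines (a string "A,B") keeps lines A to B, and quiet returns only ok. Input that does not fit is refused with a message, and nothing moves.
- r.state(): the state, without advancing time (a new reading comes with each control period).
- viewer.read_camera(name): name is "scene" or "top" or "wrist"; returns the picture (384x512x3 uint8, red, green, blue); there is no depth.
- viewer.calibration(name): a dict with "intrinsics" (3x3 intrinsics, pixels), "D" ([k1, k2, p1, p2, k3] as OpenCV has them; the pictures are not rectified), "xyz" and "orientation" of the camera in the world. Camera axes: x right, y up, looking along -z (the intrinsics and any distortion apply to the point x, -y, -z); pixel columns grow to the right and rows downward; lengths in m; the calibration is good to about 2 mm. A picture is of the moment at which its call begins: read the wrist's pose just before it. calibration takes no time and is no camera call; for the wrist camera it gives the pose at the moment of the call.
- r.job_done(): hands the job in; it is judged then, once.
Trained networks look in the newest picture that a camera, given by its name, has taken for a name from the list of things; names that differ only in an ending like _2 or _b are one class to them, and where a whole thing is asked for, a point or a joint stands for the part that bears it (a point fixed in the world has none). Each returns a list of dicts, best first, with "conf" (0 to 1); they miss things now and then, are a little off and sometimes report something else, mostly with a low value. They report only what shows in the picture. A call takes as long as a camera call. They do not tell look-alikes from the thing itself.
- spotter.spot_in(query, camera): "location" ([column, row] in pixels, amid what is visible of it).
- spotter.silhouettes(query, camera): "region" (384x512 bool, what is visible of it) and "location" ([column, row] in pixels, amid what is visible of it).
- spotter.spot_point(query, camera): "location" ([column, row] in pixels: a listed point, or the origin of a listed thing).
The state is a dict: "clock": time; "joint_pos": joint angles; "qd": joint speeds; "joint_torque": joint torques, N m; "ee_pos": TCP position; "tool_rot": TCP orientation; "force": force on the tool from outside, world axes, zero at the start; "wrist_torque": the same for the moment, N m; "opening": finger opening in m; "gripper_force": force on a finger pad.
Only numpy, scipy, OpenCV 4.12 (cv2) and the standard library are available. Lean on these libraries where they do the work, as an engineer would, in place of code of your own. Each camera call takes 0.05 s, during which the arm holds its last target. There are 200 camera calls.

TASK

Hang the empty bin that stands on the worktop back on the carousel: its hook lip goes over the upper bar of the free side, the one now turned roughly towards you, about the middle of the bar, and you let go of it. Then take the round knob on top of the carousel and turn it until the bin with the tall glue stick in it faces squarely to the front edge of the worktop (straight along -x, not towards the robot's base). Finish while still gripping the knob with the carousel held still, so that the packer can take the stick; leave everything in its bin and do not disturb the other things on the worktop.

Things in the scene. Friction and masses are not known exactly. Their poses are not given: they have to be found in the camera images.
- bin: Loose empty blue hang-on pick bin, 62 mm deep (x), 56 wide (y), 70 high, walls 2.5, about 90 g. Origin: centre of its underside, z up. Low front (42 high, white card) at x = -31, full-height back at x = +31 with a hook behind it (see bin_hook). Side walls are 70 high from x = -7 to +31: grip there across the 56 mm width. Hung, its front points away from the column (yaw equal to the carousel's)
- bin_hook (a point): point in the slot of the loose bin's hook, [40, 0, 66] mm in the bin's frame; within a few mm of the bar's axis when hung. The hook: a plate 3 mm thick at z = 70 to 73 reaches back to x = 50 and ends in a 3 mm lip, inner face x = 47, down to z = 59, then flaring backwards to z = 50. Slot between bin's back and lip: 16 mm wide, 50 mm long (y)
- carousel: turning part of the bench carousel: grey square column, 100 mm wide, top at 142. Origin on its upright axis at worktop height. Turns endlessly either way, friction about 0.15 N m, stays where left. Free side: own -x; at yaw 0 it faces front (world -x). Sides +y, -y, +x carry blue bins like the loose one, fixed to it, centres 115 mm from the axis, undersides at 46, hooks up to 119 mm high
- free_rail (a point): middle of the free side's upper bar (on its axis): steel, level, 8 mm thick, 92 mm long, 72 mm from the turning axis, height 112 mm; 18 mm gap behind it to the column. Below it a stop bar (axis 75 mm out, height 60) on which the bin's back leans. A hung bin's origin is about 115 mm from the turning axis at height 46 mm; it droops up to 0.1 rad
- carousel_base: the fixed round dark steel base plate under the carousel, 250 mm across, 12 mm high at the rim; origin on the turning axis at worktop height, its axes parallel to the world's
- knob: the round black ribbed knob on top of the carousel's column, fixed to the turning part, 42 mm in diameter and 35 mm high; origin at the centre of its underside, 165 mm above the worktop; its top is at 200 mm, and under it is a 20 mm neck
- knob_mid (a point): the middle of the knob, on the turning axis, height 183 mm: where to grip it from above
- glue_stick: the glue stick, white with a red cap, 28 mm in diameter and 98 mm tall, standing loose in the carousel's bin on own +y or own -y (it varies) and showing above the rim, top at about 147 mm. Origin: centre of its underside
- label_core: a brown cardboard core, 32 mm in diameter, 59 mm tall, standing loose in the bin across the column from the glue stick; origin at the centre of its underside
- tape_measure: bystander: yellow pocket tape measure, 33 x 68 x 61 mm, loose on the worktop; origin at the centre of its underside
- parcel: bystander: small carton 63 x 101 x 50 mm, loose on the worktop; origin at the centre of its underside
- stapler: bystander: stapler 36 x 145 x 42 mm, loose on the worktop; origin at the centre of its underside
Not all that is in view belongs to the job. Of the things shaped like the bin, the blue one is meant. There is more than one size of the glue_stick; the one meant has the size given above.

How it is judged:
By the outcome, as a careful person would: the job done as asked, in the order asked, and still so for the second after the job is handed in, while the arm keeps its last pose, push and grip.
It also fails if it takes over 51 s, if anything falls off the work surface, if the arm or the gripper's body presses on something with over 40 N, if the wrist force passes 120 N, or if a joint passes its speed limit or range.

## Working session

There is one attempt and no reset: what is moved stays moved. The work goes in short steps, Python scripts to look and compute and a tool call to move; the robot and the scene stay as the last step left them, time stands still between calls to the robot, and variables do not carry over. Pictures are saved under pics/ and viewed, at most 14 in all, crops included, and the job is handed in when it is done.

```bash
mkdir -p pics; ls; cat > h.py <<'E'
import numpy as np, cv2
from scipy.spatial.transform import Rotation as R
from station import r, viewer, spotter
def cam(n):
    c=viewer.calibration(n); q=np.array(c["orientation"]); 
    return np.array(c["intrinsics"],float),np.array(c["D"],float),np.array(c["xyz"],float),R.from_quat(q[[1,2,3,0]]).as_matrix()
def ray(n,px,c=None):
    K,D,p,M=c or cam(n)
    u=cv2.undistortPoints(np.array([[px]],float),K,D)[0,0]
    d=M@np.array([u[0],-u[1],-1]); return p,d/np.linalg.norm(d)
def atz(n,px,z,c=None):
    p,d=ray(n,px,c); return p+d*(z-p[2])/d[2]
def tri(rays):
    A=np.zeros((3,3));b=np.zeros(3)
    for p,d in rays:
        P=np.eye(3)-np.outer(d,d);A+=P;b+=P@p
    x=np.linalg.solve(A,b)
    return x,[np.linalg.norm((np.eye(3)-np.outer(d,d))@(x-p)) for p,d in rays]
def proj(n,X,c=None):
    K,D,p,M=c or cam(n); v=M.T@(np.array(X,float)-p)
    return cv2.projectPoints(np.array([[v[0],-v[1],-v[2]]]),np.zeros(3),np.zeros(3),K,D)[0][0,0]
def snap(n,f):
    im=viewer.read_camera(n); cv2.imwrite('pics/'+f,im[:,:,::-1]); return im
E
python3 - <<'E'
from h import *
np.set_printoptions(precision=4,suppress=True)
a=snap('scene','s0.png');b=snap('top','t0.png');c=snap('wrist','w0.png')
cv2.imwrite('pics/both.png',cv2.resize(np.vstack([a,b]),None,fx=.78,fy=.78)[:,:,::-1])
for n in ['scene','top']:
    print(n,cam(n)[2])
    for q in ['bin','bin_hook','carousel','free_rail','knob','knob_mid','glue_stick','label_core','carousel_base']:
        print(q,[(np.round(o['location'],1).tolist(),round(o['conf'],2)) for o in spotter.spot_point(q,n)][:4])
E
```

```text
pics
scene [ 0.0567 -0.8599  0.7716]
bin [([303.4, 329.8], 0.92), ([275.8, 294.0], 0.78)]
bin_hook [([315.5, 325.5], 0.85), ([285.1, 271.0], 0.61)]
carousel [([254.0, 211.1], 0.58)]
free_rail [([239.2, 186.8], 0.79)]
knob [([256.8, 168.2], 0.48)]
knob_mid [([256.2, 159.8], 0.56)]
glue_stick [([280.4, 211.4], 0.62), ([296.1, 243.3], 0.59), ([352.1, 301.4], 0.43)]
label_core [([282.5, 213.3], 0.16)]
carousel_base [([256.5, 213.2], 0.55)]
top [ 0.3138 -0.0451  1.5195]
bin [([364.9, 224.5], 0.92), ([328.5, 222.5], 0.61)]
bin_hook [([332.1, 208.6], 0.87), ([375.5, 222.2], 0.86)]
carousel [([237.8, 172.8], 0.78)]
free_rail [([235.7, 191.3], 0.9), ([236.9, 180.9], 0.69)]
knob [([238.8, 168.4], 0.46)]
knob_mid [([237.1, 163.3], 0.44)]
glue_stick [([268.1, 169.8], 0.68), ([293.2, 172.2], 0.61)]
label_core [([235.5, 176.0], 0.4)]
carousel_base [([321.4, 166.4], 0.71), ([237.9, 180.6], 0.68)]
```

View pics/s0.png

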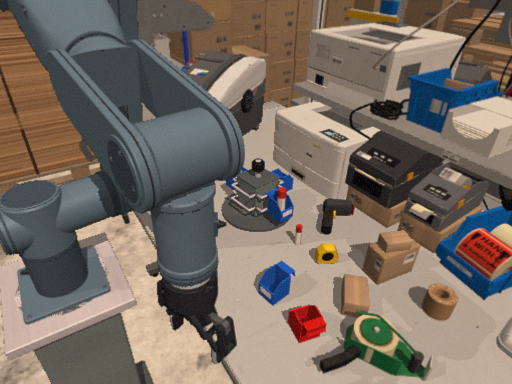

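View pics/t0.png

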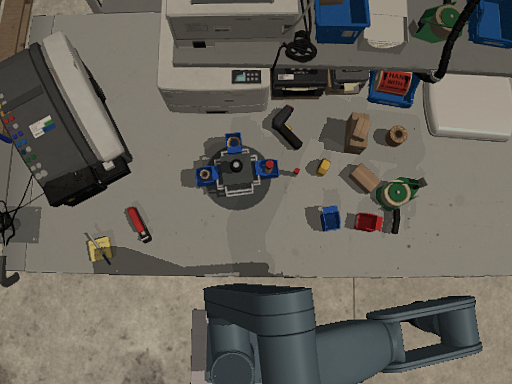

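```bash
python3 - <<'E'
from h import *
np.set_printoptions(precision=4,suppress=True)
print(cam('top')[0],cam('top')[3],cam('wrist')[2],cam('wrist')[3], cam('wrist')[0][0,0])
P={'bin':([275.8,294],[328.5,222.5]),'hook':([285.1,271],[332.1,208.6]),'rail':([239.2,186.8],[235.7,191.3]),'knobmid':([256.2,159.8],[237.1,163.3]),'knob':([256.8,168.2],[238.8,168.4]),'carousel':([254,211.1],[237.8,172.8]),'glue':([280.4,211.4],[268.1,169.8])}
for k,(s,t) in P.items(): print(k,*tri([ray('scene',s),ray('top',t)]))
a=cv2.imread('pics/t0.png');b=cv2.imread('pics/s0.png')
z=lambda i,x,y,w,h:cv2.resize(i[y:y+h,x:x+w],(400,300),interpolation=cv2.INTER_CUBIC)
cv2.imwrite('pics/c0.png',np.vstack([np.hstack([z(a,190,125,100,75),z(a,300,190,60,45)]),np.hstack([z(b,205,145,120,90),z(b,240,245,100,75)])]))
E
```

```text
[[412.4306   0.     251.7589]
 [  0.     412.4306 193.2179]
 [  0.       0.       1.    ]] [[ 0.01    0.9853 -0.1705]
 [-0.9999  0.0106  0.003 ]
 [ 0.0048  0.1705  0.9854]] [ 0.2553 -0.4933  0.3751] [[ 0.3223  0.8974  0.3014]
 [-0.9466  0.3053  0.1035]
 [ 0.0008 -0.3186  0.9479]] 331.1879957109392
bin [ 0.4736 -0.3386 -0.0039] [np.float64(0.004227258382985012), np.float64(0.004227258382984862)]
hook [ 0.5101 -0.3361  0.0637] [np.float64(0.0031050608577961303), np.float64(0.003105060857796157)]
rail [0.5644 0.0048 0.1209] [np.float64(0.00277177496010033), np.float64(0.0027717749601001993)]
knobmid [0.6358 0.002  0.2047] [np.float64(0.004840250173049252), np.float64(0.004840250173049468)]
knob [ 0.6292 -0.005   0.1777] [np.float64(0.0003915628614152419), np.float64(0.00039156286141536794)]
carousel [ 0.6451  0.0089 -0.0088] [np.float64(0.012023990431086231), np.float64(0.012023990431086255)]
glue [ 0.6551 -0.1089  0.0581] [np.float64(0.001560764500409618), np.float64(0.001560764500409537)]
```

View pics/c0.png

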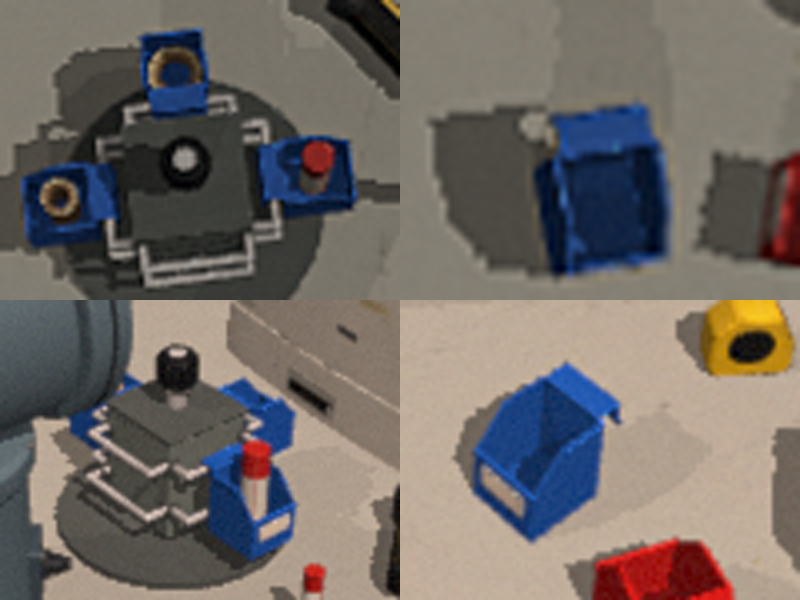

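```bash
cat >> h.py <<'E'
def delta(pos,yaw):
    """tool-axis shift + turn from the measured pose to pos with tool closing line at world yaw+90deg"""
    s=r.state(); q=np.array(s['tool_rot']);M=R.from_quat(q[[1,2,3,0]]).as_matrix()
    d=M.T@(np.array(pos)-s['ee_pos']); t=np.arctan2(M[1,0],M[0,0])
    e=lambda a:(a+np.pi/2)%np.pi-np.pi/2
    print('t',round(s['clock'],2),'tcp',np.round(s['ee_pos'],4),'x-axis yaw',round(t,3),'tilt',np.round(M[:,2],3),'delta tool',np.round(d,4),'turn',round(-e(yaw-t),3),'F',np.round(s['force'],1),'op',s['opening'],s['gripper_force'])
E
python3 -c "
from h import *
delta([.485,-.338,.23],.1)"
```

```text
t 1.05 tcp [ 0.1776 -0.5205  0.2043] x-axis yaw 0.329 tilt [-0.  0. -1.] delta tool [ 0.3499 -0.0735 -0.0257] turn 0.229 F [-0.   0.1  0.3] op 0.08543009890299606 0.0
```

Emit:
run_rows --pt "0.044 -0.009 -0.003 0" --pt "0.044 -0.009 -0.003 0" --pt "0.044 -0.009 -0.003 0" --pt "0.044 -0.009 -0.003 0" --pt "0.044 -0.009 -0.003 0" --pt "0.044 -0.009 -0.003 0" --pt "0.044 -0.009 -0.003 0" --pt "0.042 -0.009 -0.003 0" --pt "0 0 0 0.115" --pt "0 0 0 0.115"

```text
refused: steps[0]: [0.044, -0.009, -0.003, 0] is not of type 'object' (schema: type "object"). Nothing was moved.
```

Refused on format, not on reach. It needs a list of objects, one for each row.

Emit:
run_rows --steps '[{"pos": [0.044,-0.009,-0.003]},{"pos": [0.044,-0.009,-0.003]},{"pos": [0.044,-0.009,-0.003]},{"pos": [0.044,-0.009,-0.003]},{"pos": [0.044,-0.009,-0.003]},{"pos": [0.044,-0.009,-0.003]},{"pos": [0.044,-0.009,-0.003]},{"pos": [0.042,-0.009,-0.003]},{"spin": 0.115},{"spin": 0.115}]'

```text
clock: 2.05
ee_pos: [0.487, -0.3381, 0.2282]
tool_rot: [-0.0, 0.999, 0.049, -0.0]
force: [0.3, 0.4, -0.4]
opening: 0.0855
gripper_force: 0.0
```

```bash
python3 - <<'E'
from h import *
np.set_printoptions(precision=4,suppress=True)
delta([.485,-.338,.23],.1)
c=cam('wrist');snap('wrist','w1.png')
for q in ['bin','bin_hook']:
    for o in spotter.spot_point(q,'wrist')[:3]: print(q,o['location'],round(o['conf'],2),atz('wrist',o['location'],0 if q=='bin' else .066,c))
E
```

```text
t 2.05 tcp [ 0.487  -0.3381  0.2282] x-axis yaw 0.097 tilt [-0.  0. -1.] delta tool [-0.002  -0.0003 -0.0018] turn -0.003 F [ 0.3  0.4 -0.4] op 0.08546046602418657 0.0
bin [353.6, 174.2] 0.71 [ 0.468  -0.4665  0.    ]
bin [251.4, 162.5] 0.58 [ 0.4706 -0.3377  0.    ]
bin_hook [408.8, 198.6] 0.82 [ 0.4636 -0.5081  0.066 ]
bin_hook [244.8, 138.5] 0.79 [ 0.5109 -0.3273  0.066 ]
```

View pics/w1.png

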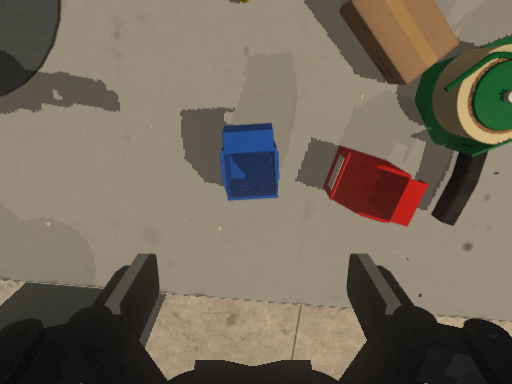

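```bash
cat >> h.py <<'E'
from scipy.optimize import minimize
w=28;SIDE=[(-31,0),(31,0),(31,70),(-7,70),(-31,42)]
FACES=[[(x,s*w,z) for x,z in SIDE] for s in(1,-1)]+[[(x,a*w,z) for a,z in((1,z0),(-1,z0),(-1,z1),(1,z1))] for x,z0,z1 in((-31,0,42),(31,0,70))]+\
 [[(-31,-w,0),(31,-w,0),(31,w,0),(-31,w,0)],[(31,-25,73),(50,-25,73),(50,25,73),(31,25,73)],[(50,-25,73),(50,-25,59),(50,25,59),(50,25,73)]]
def posed(P,p):
    c,s=np.cos(p[3]),np.sin(p[3]); P=np.array(P,float)/1000
    return np.c_[c*P[:,0]-s*P[:,1],s*P[:,0]+c*P[:,1],P[:,2]]+np.array(p[:3])
def project(C,X):
    K,D,o,M=C; v=(X-o)@M*[1,-1,-1]
    return cv2.projectPoints(v,np.zeros(3),np.zeros(3),K,D)[0][:,0]
def render(C,p,S=4):
    m=np.zeros((384*S,512*S),np.uint8)
    for f in FACES:
        u=project(C,posed(f,p)); cv2.fillPoly(m,[np.int32(np.round((u+.5)*S))],1)
    return cv2.resize(m.astype(np.float32),(512,384),interpolation=cv2.INTER_AREA)
def blue(im,C,p,pad=25):
    h=cv2.cvtColor(im,cv2.COLOR_RGB2HSV); m=((h[:,:,0]>100)&(h[:,:,0]<125)&(h[:,:,1]>130)).astype(np.uint8)
    k=np.zeros_like(m); u=project(C,posed(np.vstack(FACES),p)); a=np.int32(np.maximum(u.min(0)-pad,0));b=np.int32(u.max(0)+pad); k[a[1]:b[1],a[0]:b[0]]=1
    return (m*k).astype(np.float32)
def fitbin(views,p0,fixz=None):
    B=[(blue(im,C,p0),C) for im,C in views]
    g=(lambda v:[v[0],v[1],v[2] if fixz is None else fixz,v[3]])
    cost=lambda v:sum(np.abs(render(C,g(v))-m).sum()/m.sum() for m,C in B)
    sx=np.array([np.array(p0)]+[np.array(p0)+d for d in np.diag([.01,.01,.01,.15])])
    o=minimize(cost,p0,method='Nelder-Mead',options=dict(initial_simplex=sx,xatol=1e-4,fatol=1e-4)); return np.array(g(o.x)),o.fun/len(B)
E
python3 - <<'E'
from h import *
np.set_printoptions(precision=4,suppress=True)
im=viewer.read_camera('wrist');C=cam('wrist');ims=viewer.read_camera('scene');Cs=cam('scene')
p0=[.472,-.338,0,.12]
print(fitbin([(im,C)],p0,0.),fitbin([(ims,Cs)],p0,0.),fitbin([(im,C),(ims,Cs)],p0))
E
```

```text
(array([ 0.4744, -0.3361,  0.    ,  0.1622]), np.float64(0.21084032952785492)) (array([ 0.4717, -0.3353,  0.    ,  0.1392]), np.float64(0.16687226295471191)) (array([ 0.4736, -0.3354, -0.0022,  0.1419]), np.float64(0.20108264684677124))
```

Emit:
run_rows --steps '[{"pos": [0,0.004,0.036],"spin": -0.045},{"pos": [0,0,0.036]},{"pos": [0,0,0.036]},{}]'

```text
clock: 2.7
ee_pos: [0.4828, -0.3409, 0.1153]
tool_rot: [-0.004, 0.997, 0.072, -0.003]
force: [-0.8, 0.7, -0.4]
opening: 0.0854
gripper_force: 0.0
```

```bash
python3 - <<'E'
from h import *
np.set_printoptions(precision=4,suppress=True)
im=snap('wrist','w2.png');C=cam('wrist')
p0=[.4735,-.3357,0,.145]
print(fitbin([(im,C)],p0,0.),fitbin([(im,C)],p0))
delta([.4854,-.334,.041],.145)
E
```

```text
(array([ 0.4762, -0.3378,  0.    ,  0.1696]), np.float64(0.1383701115846634)) (array([ 0.4768, -0.3377,  0.0075,  0.1413]), np.float64(0.12699981033802032))
t 2.75 tcp [ 0.4844 -0.3423  0.1183] x-axis yaw 0.144 tilt [-0.004  0.004 -1.   ] delta tool [ 0.0025 -0.0078  0.0774] turn -0.001 F [ 0.5 -0.1 -0.1] op 0.08548072931646451 0.0
```

View pics/w2.png

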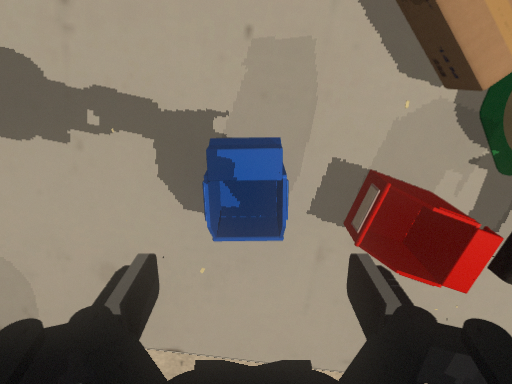

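Emit:
run_rows --steps '[{"pos": [0.0036,-0.0065,0.02]},{"pos": [0,0,0.02]},{"pos": [0,0,0.02]},{"pos": [0,0,0.017]},{}]' --aperture 0.076

```text
clock: 3.25
ee_pos: [0.4886, -0.3366, 0.0436]
tool_rot: [-0.0, 0.997, 0.072, -0.0]
force: [-0.3, 0.5, -0.2]
opening: 0.0761
gripper_force: 0.0
```

```bash
python3 - <<'E'
from h import *
delta([.4867,-.3355,.041],.15)
E
```

```text
t 3.25 tcp [ 0.4886 -0.3366  0.0436] x-axis yaw 0.144 tilt [-0.     0.001 -1.   ] delta tool [-0.0017 -0.0013  0.0026] turn -0.006 F [-0.3  0.5 -0.2] op 0.07611637082100288 0.0
```

Close, then lift.

Emit:
run_rows --steps '[{"pos": [-0.001,-0.001,0.002]},{},{},{},{},{}]' --aperture 0.03

```text
clock: 3.85
ee_pos: [0.4876, -0.3356, 0.0416]
tool_rot: [0.0, 0.997, 0.072, 0.0]
force: [0.1, -0.7, 0.2]
opening: 0.0298
gripper_force: 0.0
```

Emit:
run_rows --steps '[{"pos": [0,0,-0.02]},{"pos": [0,0,-0.035]},{"pos": [0,0,-0.04]},{"pos": [0,0,-0.04]},{"pos": [0,0,-0.04]},{},{}]'

```text
clock: 4.55
ee_pos: [0.4879, -0.3359, 0.2175]
tool_rot: [0.001, 0.997, 0.072, 0.001]
force: [-0.1, 0.9, -0.3]
opening: 0.0302
gripper_force: 0.0
```

```bash
python3 - <<'E'
from h import *
np.set_printoptions(precision=4,suppress=True)
im=snap('wrist','w3.png');C=cam('wrist')
p0=[.475,-.337,.175,.145]
print(fitbin([(im,C)],p0),fitbin([(im,C)],p0,.175))
for n in ['top','wrist']:
    viewer.read_camera(n)
    for q in ['free_rail','knob_mid','knob']: print(n,q,[(np.round(o['location'],1).tolist(),round(o['conf'],2)) for o in spotter.spot_point(q,n)][:2])
delta([.53,-.015,.25],.145)
E
```

```text
(array([ 0.4358, -0.3478, -0.1448,  1.4808]), np.float64(0.29409128427505493)) (array([ 0.4871, -0.3316,  0.175 ,  0.1618]), np.float64(4.9781036376953125))
top free_rail [([236.8, 191.0], 0.8)]
top knob_mid [([239.1, 166.6], 0.42)]
top knob [([237.5, 166.6], 0.69)]
wrist free_rail []
wrist knob_mid []
wrist knob []
t 5.0 tcp [ 0.4873 -0.3354  0.2156] x-axis yaw 0.144 tilt [-0.001  0.001 -1.   ] delta tool [ 0.0881 -0.311  -0.0342] turn -0.001 F [-0.   0.4 -0. ] op 0.030053095932697647 0.0
```

View pics/w3.png

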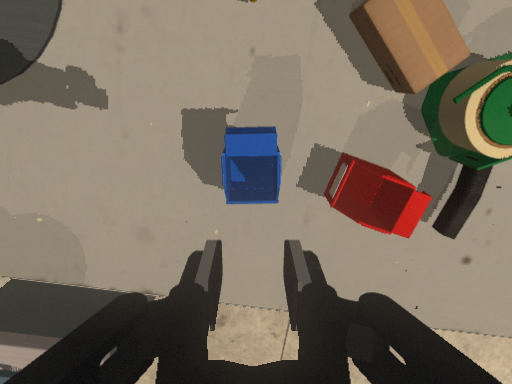

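```bash
python3 - <<'E'
from h import *
np.set_printoptions(precision=4,suppress=True)
s=r.state();C=cam('wrist');e=np.array(s['ee_pos'])
for z in [.011,0,-.008,-.17]: print(z,project(C,(e+[0,0,z])[None]))
print(e,C[2],r.finger_overhang)
t=snap('top','t3.png');sc=snap('scene','s3.png')
for n in ['top','scene']: print(n,project(cam(n),e[None]), project(cam(n),np.array([[.475,-.337,0]])))
im=viewer.read_camera('wrist')
print(fitbin([(im,C)],[.475,-.337,0,.145],0.),fitbin([(sc,cam('scene'))],[.475,-.337,0,.145],0.))
cv2.imwrite('pics/c3.png',np.hstack([cv2.resize(t[150:300,230:430],(400,300)),cv2.resize(sc[150:330,160:400],(400,300))])[:,:,::-1])
E
```

```text
0.011 [[253.8039 240.1785]]
0 [[253.7355 231.2024]]
-0.008 [[253.6903 225.2746]]
-0.17 [[253.1968 160.6112]]
[ 0.4873 -0.3354  0.2156] [ 0.5687 -0.323   0.3863] 0.008
top [[340.8695 210.1628]] [[328.7864 221.0079]]
scene [[282.8108 229.1542]] [[274.4138 292.6964]]
(array([ 0.4748, -0.336 ,  0.    ,  0.1678]), np.float64(0.19689100980758667)) (array([ 0.4721, -0.3352,  0.    ,  0.1159]), np.float64(0.16833242774009705))
```

View pics/c3.png

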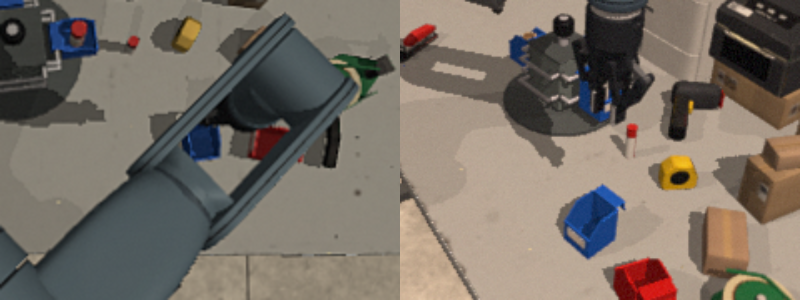

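Emit:
run_rows --steps '[{},{"pos": [0,0,0.03]},{"pos": [0,0,0.04]},{"pos": [0,0,0.04]},{"pos": [0,0,0.04]},{"pos": [0,0,0.03]},{"pos": [0,0,0.01]},{}]' --aperture 0.078

```text
clock: 5.95
ee_pos: [0.4868, -0.3349, 0.0251]
tool_rot: [-0.001, 0.997, 0.072, -0.001]
force: [0.7, -0.7, 0.8]
opening: 0.0778
gripper_force: 0.0
```

Emit:
run_rows --steps '[{},{},{}]' --aperture 0.03

```text
clock: 6.25
ee_pos: [0.4892, -0.3368, 0.0289]
tool_rot: [0.002, 0.997, 0.072, 0.002]
force: [1.3, 1.1, 6.3]
opening: 0.0544
gripper_force: 63.9
```

Emit:
run_rows --steps '[{},{},{}]'

```text
clock: 6.55
ee_pos: [0.4892, -0.3368, 0.0288]
tool_rot: [0.002, 0.997, 0.072, 0.002]
force: [1.5, 1.5, 6.8]
opening: 0.0543
gripper_force: 64.1
```

```bash
python3 -c "
from h import *
snap('wrist','w4.png')"
```

```text
(no output)
```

View pics/w4.png

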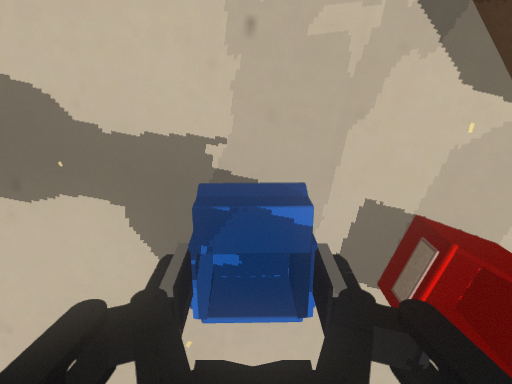

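```bash
python3 - <<'E'
from h import *
np.set_printoptions(precision=4,suppress=True)
s=r.state();C=cam('wrist');e=np.array(s['ee_pos']);q=np.array(s['tool_rot']);M=R.from_quat(q[[1,2,3,0]]).as_matrix()
for px in [(190,246),(187,325),(316,246),(320,325)]:
    o,d=ray('wrist',px,C); o=M.T@(o-e);d=M.T@d
    for y in ([-.027] if px[0]<250 else [.027]): t=(y-o[1])/d[1]; print(px,'tool frame',o+t*d)
im=viewer.read_camera('wrist')
print(e,M[:,2],fitbin([(im,C)],[.475,-.336,0,.15],0.),fitbin([(im,C)],[.475,-.336,0,.15]))
for z in(0,.07):print(project(C,posed(np.array([[-31,28,0],[31,28,0],[-7,28,70],[31,28,70],[31,25,73],[50,25,73]]),[.475,-.336,0,.15])))
E
```

```text
(190, 246) tool frame [ 0.0156 -0.027  -0.0465]
(187, 325) tool frame [-0.0113 -0.027  -0.0625]
(316, 246) tool frame [ 0.0129  0.027  -0.0416]
(320, 325) tool frame [-0.0139  0.027  -0.0595]
[ 0.4892 -0.3368  0.0288] [ 0.0038 -0.0034 -1.    ] (array([ 0.472 , -0.3383,  0.    ,  0.1394]), np.float64(0.10044372826814651)) (array([ 0.4719, -0.3386,  0.0015,  0.1474]), np.float64(0.10028120130300522))
[[209.1835 272.4299]
 [204.4778 187.3683]
 [188.9704 310.2104]
 [183.0385 237.1724]
 [188.7274 240.3006]
 [185.5703 198.2383]]
[[209.1835 272.4299]
 [204.4778 187.3683]
 [188.9704 310.2104]
 [183.0385 237.1724]
 [188.7274 240.3006]
 [185.5703 198.2383]]
```

Emit:
run_rows --steps '[{"pos": [0,0,-0.01]},{"pos": [0,0,-0.02]},{"pos": [0,0,-0.03]},{"pos": [0,0,-0.03]},{"pos": [0,0,-0.04]},{"pos": [0,0,-0.04]},{"pos": [0,0,-0.03]},{},{}]'

```text
clock: 7.55
ee_pos: [0.4875, -0.3356, 0.2273]
tool_rot: [0.001, 0.997, 0.072, 0.001]
force: [0.1, 0.0, -1.5]
opening: 0.0544
gripper_force: 63.6
```

```bash
python3 - <<'E'
from h import *
np.set_printoptions(precision=4,suppress=True)
im=snap('wrist','w5.png');C=cam('wrist')
e=np.array(r.state()['ee_pos'])
p0=[e[0]-.017,e[1]-.001,e[2]-.027,.145]
print(fitbin([(im,C)],p0),fitbin([(im,C)],p0,p0[2]))
delta([.53,-.015,.25],.145)
E
```

```text
(array([ 0.4685, -0.3372,  0.1976,  0.1434]), np.float64(0.11766597628593445)) (array([ 0.4689, -0.3374,  0.1988,  0.157 ]), np.float64(0.11901604384183884))
t 7.6 tcp [ 0.4869 -0.3351  0.2258] x-axis yaw 0.144 tilt [-0.001  0.001 -1.   ] delta tool [ 0.0885 -0.3106 -0.024 ] turn -0.001 F [ 0.8 -0.7 -2.4] op 0.05442262070096217 63.544710874557495
```

Emit:
run_rows --steps '[{"pos": [0.005,-0.02,-0.012]},{"pos": [0.005,-0.034,-0.012]},{"pos": [0.005,-0.038,-0.012]},{"pos": [0.005,-0.038,-0.010]},{"pos": [0.005,-0.038,-0.008]},{"pos": [0.005,-0.038,0]},{"pos": [0.005,-0.038,0]},{"pos": [0.005,-0.038,0]},{"pos": [0.005,-0.03,0]},{"pos": [0.005,-0.014,0]}]'

```text
clock: 8.6
ee_pos: [0.4886, -0.002, 0.2796]
tool_rot: [-0.001, 0.997, 0.073, -0.001]
force: [0.7, 0.0, -0.6]
opening: 0.0539
gripper_force: 63.6
```

Emit:
run_rows --steps '[{},{},{}]'

```text
clock: 8.9
ee_pos: [0.4899, -0.0061, 0.2799]
tool_rot: [-0.0, 0.997, 0.072, -0.001]
force: [-0.2, 0.2, -1.3]
opening: 0.0543
gripper_force: 63.6
```

```bash
python3 - <<'E'
from h import *
np.set_printoptions(precision=4,suppress=True)
delta([.49,-.005,.28],.1)
im=snap('wrist','w6.png');C=cam('wrist')
t=snap('top','t6.png');sc=snap('scene','s6.png')
e=np.array(r.state()['ee_pos'])
p0=[e[0]-.018,e[1]-.001,e[2]-.028,.145]
print(fitbin([(im,C)],p0))
for n in ['wrist','scene','top']:
  for q in ['free_rail','knob_mid','knob','bin_hook','carousel_base']: print(n,q,[(np.round(o['location'],1).tolist(),round(o['conf'],2)) for o in spotter.spot_point(q,n)][:3])
E
```

```text
t 8.9 tcp [ 0.4899 -0.0061  0.2799] x-axis yaw 0.143 tilt [-0.001 -0.    -1.   ] delta tool [ 0.0003 -0.0011 -0.0001] turn 0.043 F [-0.2  0.2 -1.3] op 0.05434933814982449 63.61372947692871
(array([ 0.4709, -0.0083,  0.2519,  0.1341]), np.float64(0.10835962742567062))
wrist free_rail [([264.9, 88.7], 0.56)]
wrist knob_mid []
wrist knob []
wrist bin_hook [([250.1, 220.9], 0.92)]
wrist carousel_base [([252.1, 233.6], 0.22)]
scene free_rail [([241.0, 188.9], 0.88), ([167.1, 180.0], 0.62)]
scene knob_mid [([259.0, 164.8], 0.66)]
scene knob [([257.1, 171.2], 0.73)]
scene bin_hook [([224.0, 137.8], 0.81), ([315.0, 325.4], 0.59)]
scene carousel_base [([256.0, 214.4], 0.93), ([329.5, 258.5], 0.38)]
top free_rail []
top knob_mid []
top knob []
top bin_hook [([378.8, 223.6], 0.96)]
top carousel_base [([269.8, 169.7], 0.18)]
```

View pics/w6.png

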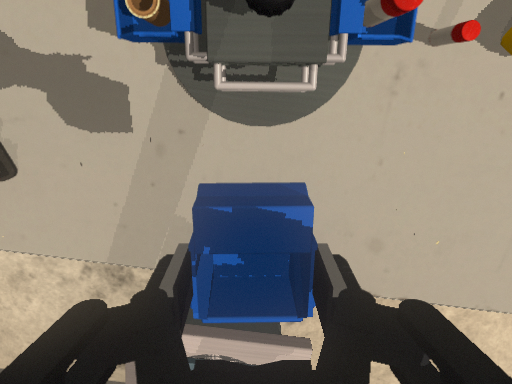

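```bash
python3 - <<'E'
from h import *
np.set_printoptions(precision=4,suppress=True)
C=cam('wrist');im=cv2.imread('pics/w6.png')
h=cv2.cvtColor(im,cv2.COLOR_BGR2HSV)
# bright grey rail pixels
cols=[];
for c in range(224,312,2):
    v=h[78:98,c,2].astype(float); 
    wgt=np.clip(v-120,0,None); 
    if wgt.sum()>0: cols.append((c,78+(wgt*np.arange(20)).sum()/wgt.sum()))
cols=np.array(cols);print(cols[::6].T)
P=np.array([atz('wrist',p,.113,C) for p in cols]);k=np.polyfit(P[:,1],P[:,0],1);print('slope yaw',-np.arctan(k[0]),k)
row=h[88,205:330,2];print(row.tolist())
for p in [(217,88),(316,88),(264.9,88.7)]:print(p,atz('wrist',p,.112,C))
for p in [(206,62),(332,63)]:print(p,atz('wrist',p,.142,C))
print('tri rail',tri([ray('wrist',(264.9,88.7),C),ray('scene',(241,188.9))]),tri([ray('scene',(241,188.9)),ray('top',(236.2,191.1))]))
print('knob',tri([ray('scene',(257.5,170.5)),ray('top',(238,167))]), 'base',atz('scene',(256,214.4),0),atz('top',(237.9,180.6),0))
E
```

```text
[[224.     236.     248.     260.     272.     284.     296.     308.    ]
 [ 83.304   85.7473  85.8341  85.8756  86.0831  86.0897  86.4148  86.237 ]]
slope yaw 0.1380382522204042 [-0.1389  0.5658]
[80, 79, 82, 80, 83, 80, 83, 79, 78, 77, 107, 144, 163, 163, 161, 163, 164, 165, 164, 165, 166, 165, 165, 167, 168, 169, 165, 169, 168, 168, 169, 168, 169, 171, 170, 169, 169, 170, 171, 169, 172, 170, 170, 171, 170, 172, 173, 171, 173, 172, 171, 174, 173, 174, 174, 175, 171, 174, 173, 175, 175, 173, 176, 173, 175, 175, 175, 175, 175, 175, 176, 176, 177, 178, 177, 177, 179, 176, 178, 177, 179, 178, 180, 178, 179, 177, 179, 179, 180, 179, 180, 179, 179, 182, 179, 180, 181, 182, 183, 183, 184, 182, 182, 184, 183, 185, 185, 184, 195, 195, 190, 99, 93, 92, 90, 91, 92, 94, 95, 92, 93, 94, 91, 93, 91]
(217, 88) [0.5579 0.0397 0.112 ]
(316, 88) [ 0.5718 -0.0563  0.112 ]
(264.9, 88.7) [ 0.564  -0.0068  0.112 ]
(206, 62) [0.5793 0.0487 0.142 ]
(332, 63) [ 0.5943 -0.0603  0.142 ]
tri rail (array([ 0.5655, -0.0073,  0.1197]), [np.float64(0.0015442616216794869), np.float64(0.0015442616216793242)]) (array([0.5682, 0.0027, 0.1122]), [np.float64(0.004404594669794131), np.float64(0.004404594669794374)])
knob (array([ 0.6359, -0.0014,  0.1654]), [np.float64(0.0014701739450026737), np.float64(0.0014701739450030018)]) base [ 0.6218 -0.0182  0.    ] [0.6243 0.0028 0.    ]
```

Emit:
run_rows --steps '[{"pos": [0.0176,0.0044,0.02]},{"pos": [0.0176,0.0044,0.03]},{"pos": [0.0176,0.0045,0.03]},{"pos": [0,0,0.03]},{"pos": [0,0,0.03]},{"pos": [0,0,0.01]},{},{}]'

```text
clock: 10.6
ee_pos: [0.5454, -0.0116, 0.1316]
tool_rot: [0.0, 0.997, 0.072, 0.001]
force: [0.9, 0.1, -0.9]
opening: 0.054
gripper_force: 63.6
```

```bash
python3 - <<'E'
from h import *
np.set_printoptions(precision=4,suppress=True)
delta([.5428,-.012,.13],.138)
im=snap('wrist','w7.png');C=cam('wrist');sc=snap('scene','s7.png');e=np.array(r.state()['ee_pos'])
print(fitbin([(im,C)],[e[0]-.019,e[1]-.0025,e[2]-.028,.138]))
print([o['location'] for o in spotter.spot_point('bin_hook','wrist')],[o['location'] for o in spotter.spot_point('free_rail','wrist')],[o['location'] for o in spotter.spot_point('bin_hook','scene')],[o['location'] for o in spotter.spot_point('free_rail','scene')])
cv2.imwrite('pics/c7.png',np.hstack([cv2.resize(im[60:210,160:360],(400,300),interpolation=2),cv2.resize(sc[130:220,190:310],(400,300),interpolation=2)])[:,:,::-1])
E
```

```text
t 10.6 tcp [ 0.5454 -0.0116  0.1316] x-axis yaw 0.144 tilt [ 0.002 -0.    -1.   ] delta tool [-0.0026  0.0001  0.0016] turn 0.006 F [ 0.9  0.1 -0.9] op 0.054030222206620154 63.561962842941284
(array([ 0.528 , -0.0134,  0.104 ,  0.1439]), np.float64(0.10219379514455795))
[[250.0, 221.7]] [[250.3, 188.8]] [[314.5, 327.8], [241.6, 174.8]] [[258.4, 169.1]]
```

View pics/c7.png

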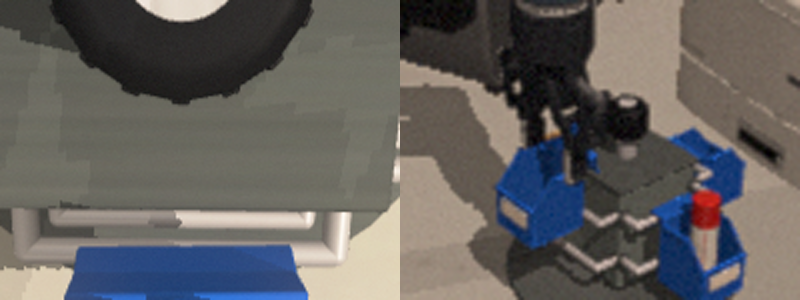

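```bash
python3 - <<'E'
from h import *
np.set_printoptions(precision=4,suppress=True)
C=cam('wrist');im=cv2.imread('pics/w7.png')
g=cv2.cvtColor(im,cv2.COLOR_BGR2GRAY)
for c in (176,184,190,312,318,324): print(c,g[176:200,c].tolist())
L=atz('wrist',(167.5,185),.112,C);Rr=atz('wrist',(334,185),.112,C);print('rail ends',L,Rr,'mid',(L+Rr)/2,'len',np.linalg.norm(L-Rr))
b=(atz('wrist',(199,184),.104+.073,C)+atz('wrist',(306,184),.177,C))/2;print('plate edge mid',b)
u=np.array([np.cos(.14),np.sin(.14),0]);v=np.array([-u[1],u[0],0])
d=(L+Rr)/2-b;print('rail beyond plate edge',d@u,'lateral',d@v)
E
```

```text
176 [116, 117, 119, 119, 119, 119, 131, 149, 153, 148, 144, 144, 149, 137, 122, 113, 128, 133, 190, 207, 208, 207, 207, 207]
184 [75, 77, 90, 121, 132, 138, 145, 156, 154, 150, 145, 144, 147, 138, 123, 115, 128, 131, 194, 208, 208, 206, 207, 207]
190 [76, 78, 87, 119, 132, 137, 146, 157, 154, 149, 145, 140, 147, 139, 122, 116, 128, 130, 189, 206, 207, 207, 206, 206]
312 [116, 115, 113, 113, 123, 143, 166, 182, 197, 209, 216, 218, 218, 212, 203, 187, 169, 180, 204, 209, 211, 210, 209, 208]
318 [117, 117, 118, 115, 124, 143, 165, 182, 197, 208, 214, 219, 219, 212, 202, 191, 169, 182, 206, 210, 210, 212, 209, 209]
324 [135, 136, 140, 141, 141, 143, 145, 145, 167, 200, 213, 221, 220, 214, 203, 190, 173, 183, 202, 210, 210, 210, 209, 210]
rail ends [0.5588 0.043  0.112 ] [ 0.5731 -0.0564  0.112 ] mid [ 0.5659 -0.0067  0.112 ] len 0.10043236799371828
plate edge mid [ 0.5869 -0.0047  0.177 ]
rail beyond plate edge -0.02108792000866035 lateral 0.0008703055912974763
```

```bash
python3 - <<'E'
from h import *
np.set_printoptions(precision=4,suppress=True)
C=cam('wrist')
L=atz('wrist',(167.5,186.2),.112,C);Rr=atz('wrist',(334,186.2),.112,C);m=(L+Rr)/2
b=(atz('wrist',(199,184),.154,C)+atz('wrist',(306,184),.154,C))/2
u=np.array([np.cos(.14),np.sin(.14),0]);v=np.array([-u[1],u[0],0])
d=m-b;print('rail',m,'beyond flare tip',d@u,'lateral',d@v, np.linalg.norm(atz('wrist',(199,184),.154,C)-atz('wrist',(306,184),.154,C)))
p=np.array([.528,-.0134,.104,.1439]);print(project(C,posed([[50,25,73],[50,-25,73],[50,25,59],[53,25,50],[56,25,50]],p)))
im=cv2.imread('pics/w7.png');print(im[178:240,252].tolist())
E
```

```text
rail [ 0.5652 -0.0068  0.112 ] beyond flare tip -0.014610899217464978 lateral 0.0009295850940226037 0.0502403868997648
[[191.4349 206.5822]
 [314.613  206.4299]
 [196.875  195.126 ]
 [199.558  182.7137]
 [199.2278 176.5631]]
[[103, 110, 111], [106, 112, 117], [126, 132, 142], [146, 153, 165], [151, 150, 156], [136, 100, 88], [128, 74, 41], [128, 73, 43], [127, 72, 39], [129, 73, 42], [127, 70, 37], [131, 74, 44], [129, 72, 41], [130, 72, 41], [130, 73, 39], [130, 71, 40], [128, 70, 36], [128, 71, 40], [121, 68, 38], [119, 68, 38], [119, 66, 38], [119, 65, 37], [119, 66, 37], [121, 69, 40], [117, 66, 34], [120, 66, 36], [116, 65, 33], [122, 67, 34], [132, 73, 36], [135, 74, 38], [135, 75, 37], [136, 75, 38], [135, 75, 37], [136, 74, 35], [135, 74, 37], [137, 75, 36], [135, 74, 36], [134, 73, 37], [134, 72, 37], [135, 73, 35], [136, 75, 35], [137, 74, 34], [137, 74, 34], [137, 77, 36], [136, 74, 33], [137, 74, 36], [136, 74, 32], [137, 73, 35], [136, 73, 31], [137, 76, 35], [136, 72, 30], [136, 74, 33], [136, 74, 31], [137, 74, 30], [139, 75, 34], [138, 76, 33], [137, 74, 31], [136, 73, 28], [137, 73, 32], [136, 73, 31], [137, 74, 33], [136, 73, 30]]
```

Emit:
run_rows --steps '[{"pos": [-0.0025,0,0.01]},{"pos": [0,0,0.015]},{"pos": [0,0,0.012]},{"pos": [0,0,0.008]},{}]'

```text
clock: 11.4
ee_pos: [0.5408, -0.0115, 0.0837]
tool_rot: [-0.0, 0.997, 0.072, -0.001]
force: [-0.1, 0.2, -0.8]
opening: 0.0544
gripper_force: 63.6
```

Emit:
run_rows --steps '[{"pos": [0,0,0.006]},{"pos": [0,0,0.004]},{}]'

```text
clock: 11.7
ee_pos: [0.5421, -0.0117, 0.0751]
tool_rot: [0.0, 0.997, 0.072, 0.0]
force: [0.1, 0.2, -1.7]
opening: 0.0543
gripper_force: 63.6
```

```bash
python3 - <<'E'
from h import *
np.set_printoptions(precision=4,suppress=True)
delta([.5428,-.012,.075],.138)
im=snap('wrist','w8.png');C=cam('wrist');e=np.array(r.state()['ee_pos'])
print(fitbin([(im,C)],[e[0]-.018,e[1]-.0025,e[2]-.028,.14]))
E
```

```text
t 11.7 tcp [ 0.5421 -0.0117  0.0751] x-axis yaw 0.144 tilt [ 0. -0. -1.] delta tool [0.0007 0.0004 0.0001] turn 0.006 F [ 0.1  0.2 -1.7] op 0.05426501223300986 63.60432028770447
(array([ 0.5211, -0.0142,  0.0455,  0.1465]), np.float64(0.03779244050383568))
```

Emit:
run_rows --steps '[{"pos": [0,0,0.002]},{}]'

```text
clock: 11.95
ee_pos: [0.5424, -0.0118, 0.0744]
tool_rot: [0.0, 0.997, 0.072, 0.001]
force: [-1.5, -0.1, 4.6]
opening: 0.0543
gripper_force: 64.3
```

Emit:
run_rows --steps '[{"pos": [0,0,0.002]},{}]'

```text
clock: 12.15
ee_pos: [0.5428, -0.0122, 0.0738]
tool_rot: [0.001, 0.997, 0.072, 0.001]
force: [-5.4, -0.5, 13.9]
opening: 0.0542
gripper_force: 65.4
```

Emit:
run_rows --steps '[{"pos": [0,0,-0.003]},{}]'

```text
clock: 12.35
ee_pos: [0.5425, -0.0118, 0.075]
tool_rot: [0.0, 0.997, 0.072, 0.001]
force: [-0.4, -0.9, -0.6]
opening: 0.0543
gripper_force: 63.6
```

Emit:
run_rows --steps '[{},{},{}]' --aperture 0.076

```text
clock: 12.65
ee_pos: [0.5419, -0.0117, 0.074]
tool_rot: [-0.0, 0.997, 0.072, -0.0]
force: [-0.3, 0.6, -0.3]
opening: 0.0761
gripper_force: 0.0
```

```bash
python3 - <<'E'
from h import *
np.set_printoptions(precision=4,suppress=True)
im=snap('wrist','w9.png');C=cam('wrist');snap('scene','s9.png')
print(fitbin([(im,C)],[.523,-.014,.046,.14]),fitbin([(im,C)],[.523,-.014,.046,.14],.046))
g=cv2.cvtColor(im,cv2.COLOR_RGB2GRAY)
delta([.5428,-.012,.2],.138)
E
```

```text
(array([ 0.5226, -0.0138,  0.041 ,  0.1417]), np.float64(0.1195729672908783)) (array([ 0.5234, -0.0137,  0.046 ,  0.1368]), np.float64(0.1300887018442154))
t 12.75 tcp [ 0.5419 -0.0117  0.0741] x-axis yaw 0.144 tilt [-0.  0. -1.] delta tool [ 0.0008  0.0004 -0.1259] turn 0.006 F [-0.5 -0.6  0.1] op 0.0761499075989402 0.0
```

Emit:
run_rows --steps '[{"pos": [0,0,-0.015]},{"pos": [0,0,-0.025]},{"pos": [0,0,-0.03]},{"pos": [0,0,-0.035]},{"pos": [0,0,-0.04]},{"pos": [0,0,-0.04]},{"pos": [-0.01,0,-0.015]},{"pos": [-0.01,0,0]},{},{}]'

```text
clock: 13.75
ee_pos: [0.5209, -0.0144, 0.2723]
tool_rot: [-0.001, 0.997, 0.072, -0.002]
force: [-0.1, -0.3, -0.0]
opening: 0.0757
gripper_force: 0.0
```

```bash
python3 - <<'E'
from h import *
np.set_printoptions(precision=4,suppress=True)
im=snap('wrist','w10.png');C=cam('wrist');s=snap('scene','s10.png')
for z in (None,.046): print(fitbin([(im,C)],[.523,-.014,.046,.14],z))
print(fitbin([(s,cam('scene'))],[.523,-.014,.046,.14],.046))
for n in ['wrist','scene']:
  for q in ['free_rail','knob_mid','knob','glue_stick']: print(n,q,[(np.round(o['location'],1).tolist(),round(o['conf'],2)) for o in spotter.spot_point(q,n)][:3])
delta([.6365,.001,.28],.138);print(r.state()['joint_pos'])
cv2.imwrite('pics/c10.png',np.hstack([cv2.resize(im,(400,300)),cv2.resize(s[130:235,190:330],(400,300),interpolation=2)])[:,:,::-1])
E
```

```text
(array([ 0.5276, -0.0134,  0.0447,  0.1442]), np.float64(0.10928221046924591))
(array([ 0.528 , -0.0129,  0.046 ,  0.1326]), np.float64(0.10495739430189133))
(array([ 0.5263, -0.0169,  0.046 ,  0.2152]), np.float64(0.402228444814682))
wrist free_rail [([253.7, 119.6], 0.71)]
wrist knob_mid [([253.9, 23.4], 0.79)]
wrist knob [([253.5, 26.5], 0.78)]
wrist glue_stick [([357.0, 41.2], 0.9), ([424.5, 58.7], 0.6)]
scene free_rail [([239.8, 187.7], 0.74)]
scene knob_mid [([256.9, 163.0], 0.64), ([258.7, 210.9], 0.61)]
scene knob [([258.4, 166.9], 0.61)]
scene glue_stick [([280.2, 211.6], 0.56), ([296.6, 243.7], 0.51)]
t 14.25 tcp [ 0.5223 -0.0146  0.2742] x-axis yaw 0.144 tilt [-0.  0. -1.] delta tool [ 0.1153  0.001  -0.0058] turn 0.006 F [ 0.6  0.2 -0.7] op 0.07619048961110098 0.0
[-0.2416  0.1705  1.4777 -0.      1.4935  1.1854]
```

View pics/c10.png

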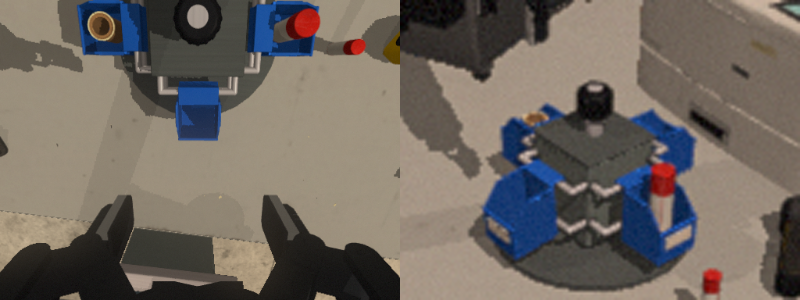

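```bash
python3 - <<'E'
from h import *
np.set_printoptions(precision=4,suppress=True)
C=cam('wrist')
print(atz('wrist',(253.9,23.4),.183,C),atz('wrist',(253.5,26.5),.165,C),tri([ray('wrist',(253.9,23.4),C),ray('scene',(256.9,163))]),atz('wrist',(198*1.28,16*1.28),.2,C))
E
```

```text
[0.6407 0.0022 0.183 ] [0.6411 0.0024 0.165 ] (array([0.6372, 0.0033, 0.191 ]), [np.float64(0.002633267800617667), np.float64(0.0026332678006174524)]) [0.64   0.0024 0.2   ]
```

Emit:
run_rows --steps '[{"pos": [0.02,0,-0.006]},{"pos": [0.02,0,0]},{"pos": [0.01,0,0]},{},{}]' --aperture 0.07

```text
clock: 14.75
ee_pos: [0.5711, -0.0074, 0.2799]
tool_rot: [-0.0, 0.997, 0.072, -0.001]
force: [0.8, 0.0, -0.6]
opening: 0.07
gripper_force: 0.0
```

```bash
python3 - <<'E'
from h import *
np.set_printoptions(precision=4,suppress=True)
C=cam('wrist');im=snap('wrist','w11.png')
for q,z in (('knob_mid',.183),('knob',.165)): print([(o['location'],atz('wrist',o['location'],z,C)) for o in spotter.spot_point(q,'wrist')[:1]])
m=spotter.silhouettes('knob','wrist')
for o in m[:2]:
    ys,xs=np.nonzero(o['region']);print(o['conf'],len(xs),xs.min(),xs.max(),ys.min(),ys.max())
h=cv2.cvtColor(im,cv2.COLOR_RGB2HSV);b=((h[:,:,2]>150)&(h[:,:,1]<40)).astype(np.uint8)
n,l,st,ce=cv2.connectedComponentsWithStats(b)
for i in range(1,n):
    if 300<st[i,4]<4000 and ce[i,1]<250: print(st[i],ce[i],atz('wrist',ce[i],.2,C))
delta([.6365,.001,.28],.138)
E
```

```text
[([250.8, 96.7], array([0.6387, 0.0044, 0.183 ]))]
[([252.7, 99.3], array([0.636 , 0.0025, 0.165 ]))]
0.67 2566 224 280 69 127
[241  88  24  25 476] [252.3592  99.8319] [0.6376 0.003  0.2   ]
t 14.95 tcp [ 0.5711 -0.0075  0.2805] x-axis yaw 0.144 tilt [-0. -0. -1.] delta tool [0.066  0.001  0.0005] turn 0.006 F [-0.1 -0.5 -0.2] op 0.07020484699918371 0.0
```

Emit:
run_rows --steps '[{"pos": [0.022,-0.0003,0]},{"pos": [0.022,-0.0003,0]},{"pos": [0.023,-0.0003,0]},{"spin": -0.15},{"spin": -0.15},{"spin": -0.15},{"spin": -0.15},{"spin": -0.15},{}]' --aperture 0.07

```text
clock: 15.85
ee_pos: [0.6375, 0.003, 0.2805]
tool_rot: [0.0, 0.902, 0.433, 0.0]
force: [-0.1, 0.2, 0.7]
opening: 0.0698
gripper_force: 0.0
```

```bash
python3 - <<'E'
from h import *
delta([.6372,.003,.165],.89)
C=cam('wrist');im=snap('wrist','w12.png')
h=cv2.cvtColor(im,cv2.COLOR_RGB2HSV);b=((h[:,:,2]>150)&(h[:,:,1]<40)).astype(np.uint8)
n,l,st,ce=cv2.connectedComponentsWithStats(b)
for i in range(1,n):
    if 300<st[i,4]<4000 and abs(ce[i,1]-200)<60: print(st[i],ce[i],atz('wrist',ce[i],.2,C))
E
```

```text
t 15.85 tcp [0.6375 0.003  0.2805] x-axis yaw 0.895 tilt [ 0. -0. -1.] delta tool [-0.0002 -0.0003  0.1155] turn 0.005 F [-0.1  0.2  0.7] op 0.06977775860419039 0.0
[242 178  22  21 374] [252.81818182 187.98128342] [0.63720893 0.00266958 0.2       ]
```

Emit:
run_rows --steps '[{"pos": [0,0,0.03]},{"pos": [0,0,0.03]},{"pos": [0,0,0.03]},{"pos": [0,0,0.02]},{"pos": [0,0,0.006]},{}]'

```text
clock: 16.5
ee_pos: [0.6373, 0.0031, 0.1637]
tool_rot: [-0.0, 0.902, 0.431, -0.001]
force: [0.2, -0.1, 0.0]
opening: 0.07
gripper_force: 0.0
```

Emit:
run_rows --steps '[{},{},{},{},{}]' --aperture 0.02

```text
clock: 17.0
ee_pos: [0.6382, 0.0035, 0.167]
tool_rot: [0.0, 0.902, 0.432, 0.001]
force: [-2.0, 1.8, 6.7]
opening: 0.0354
gripper_force: 57.3
```

```bash
python3 -c "
from h import *
delta([.6372,.003,.165],-.82)"
```

```text
t 17.0 tcp [0.6382 0.0035 0.167 ] x-axis yaw 0.894 tilt [ 0.002  0.    -1.   ] delta tool [-0.001  -0.0005  0.002 ] turn -1.428 F [-2.   1.8  6.7] op 0.0354182158460922 57.253821615013294
```

Emit:
run_rows --steps '[{"spin": 0.03},{"spin": 0.06},{"spin": 0.08},{"spin": 0.08},{"spin": 0.05},{},{}]'

```text
clock: 17.7
ee_pos: [0.6385, 0.0032, 0.167]
tool_rot: [0.001, 0.956, 0.292, 0.001]
force: [-1.8, -0.9, 6.7]
opening: 0.0355
gripper_force: 57.2
```

```bash
python3 - <<'E'
from h import *
np.set_printoptions(precision=4,suppress=True)
delta([.6372,.003,.165],-.82)
s=snap('scene','s13.png')
a=.14-.3;p=[.637-.111*np.cos(a),.002-.111*np.sin(a),.045,a];print(p,fitbin([(s,cam('scene'))],p,.045))
E
```

```text
t 17.7 tcp [0.6385 0.0032 0.167 ] x-axis yaw 0.593 tilt [ 0.003 -0.    -1.   ] delta tool [-0.0012 -0.0006  0.002 ] turn 1.413 F [-1.8 -0.9  6.7] op 0.03549263046600152 57.19579553246149
[np.float64(0.5274177715453054), np.float64(0.0196843209341813), 0.045, -0.15999999999999998] (array([ 0.5284,  0.0196,  0.045 , -0.2459]), np.float64(0.41193529963493347))
```

Emit:
run_rows --steps '[{"spin": 0.03},{"spin": 0.06},{"spin": 0.08},{"spin": 0.09},{"spin": 0.09},{"spin": 0.09},{"spin": 0.09},{"spin": 0.08},{"spin": 0.06},{"spin": 0.03}]'

```text
clock: 18.75
ee_pos: [0.6388, 0.0023, 0.167]
tool_rot: [0.001, 0.999, -0.054, 0.002]
force: [-2.1, -2.3, 5.0]
opening: 0.0356
gripper_force: 57.2
```

Emit:
run_rows --steps '[{"spin": 0.03},{"spin": 0.06},{"spin": 0.08},{"spin": 0.09},{"spin": 0.09},{"spin": 0.09},{"spin": 0.09},{"spin": 0.09},{"spin": 0.06},{"spin": 0.03}]'

```text
clock: 19.75
ee_pos: [0.6384, 0.0015, 0.167]
tool_rot: [0.001, 0.917, -0.398, 0.002]
force: [-2.8, -3.3, 6.2]
opening: 0.0357
gripper_force: 57.4
```

Emit:
run_rows --steps '[{},{},{}]'

```text
clock: 20.05
ee_pos: [0.6384, 0.0015, 0.167]
tool_rot: [0.001, 0.918, -0.397, 0.002]
force: [-2.6, -3.1, 5.4]
opening: 0.0355
gripper_force: 57.4
```

```bash
python3 - <<'E'
from h import *
np.set_printoptions(precision=4,suppress=True)
delta([.6372,.003,.165],-.82);C=cam('wrist')
s=snap('scene','s14.png');t=snap('top','t14.png');w_=snap('wrist','w14.png')
for n in ['scene','top','wrist']:
  for q in ['glue_stick','bin','label_core','free_rail','bin_hook']: print(n,q,[(np.round(o['location'],1).tolist(),round(o['conf'],2)) for o in spotter.spot_point(q,n)][:4])
for a0,z in ((0,.046),(np.pi/2,.045)):
    p=[.637-.115*np.cos(a0),.003+.115*np.sin(a0),.046,-a0]
    for n,i in (('scene',s),('top',t)):
        print(n,p,fitbin([(i,cam(n))],p,.046))
cv2.imwrite('pics/c14.png',np.vstack([np.hstack([cv2.resize(t[120:225,170:310],(400,300),interpolation=2),cv2.resize(s[130:235,190:330],(400,300),interpolation=2)]),np.hstack([cv2.resize(w_,(400,300)),np.zeros((300,400,3),np.uint8)])])[:,:,::-1])
E
```

```text
t 20.05 tcp [0.6384 0.0015 0.167 ] x-axis yaw -0.817 tilt [ 0.003 -0.003 -1.   ] delta tool [-0.0019 -0.0002  0.002 ] turn 0.003 F [-2.6 -3.1  5.4] op 0.035450283953747504 57.365431743698636
scene glue_stick [([228.4, 207.2], 0.63), ([294.5, 245.2], 0.45)]
scene bin [([304.9, 327.2], 0.8), ([239.8, 187.2], 0.38)]
scene label_core []
scene free_rail [([244.9, 170.5], 0.96)]
scene bin_hook [([314.3, 325.9], 0.97), ([246.9, 174.4], 0.55)]
top glue_stick [([294.7, 172.6], 0.59), ([320.2, 163.4], 0.31)]
top bin [([362.7, 222.1], 0.82), ([209.1, 173.5], 0.71)]
top label_core []
top free_rail [([214.0, 171.7], 0.61)]
top bin_hook [([212.5, 168.4], 0.69), ([375.5, 225.9], 0.64)]
wrist glue_stick []
wrist bin [([179.8, 249.7], 0.59)]
wrist label_core [([153.3, 82.3], 0.55)]
wrist free_rail []
wrist bin_hook [([185.8, 266.1], 0.92)]
scene [np.float64(0.522), np.float64(0.003), 0.046, 0] (array([ 0.5237,  0.003 ,  0.046 , -0.0699]), np.float64(0.5620265007019043))
top [np.float64(0.522), np.float64(0.003), 0.046, 0] (array([0.5255, 0.0006, 0.046 , 0.0559]), np.float64(1.6097904443740845))
scene [np.float64(0.637), np.float64(0.11800000000000001), 0.046, -1.5707963267948966] (array([ 0.5322,  0.0098,  0.046 , -1.778 ]), np.float64(0.6775932312011719))
top [np.float64(0.637), np.float64(0.11800000000000001), 0.046, -1.5707963267948966] (array([ 0.6383,  0.1082,  0.046 , -1.7289]), np.float64(0.8140060305595398))
```

View pics/c14.png

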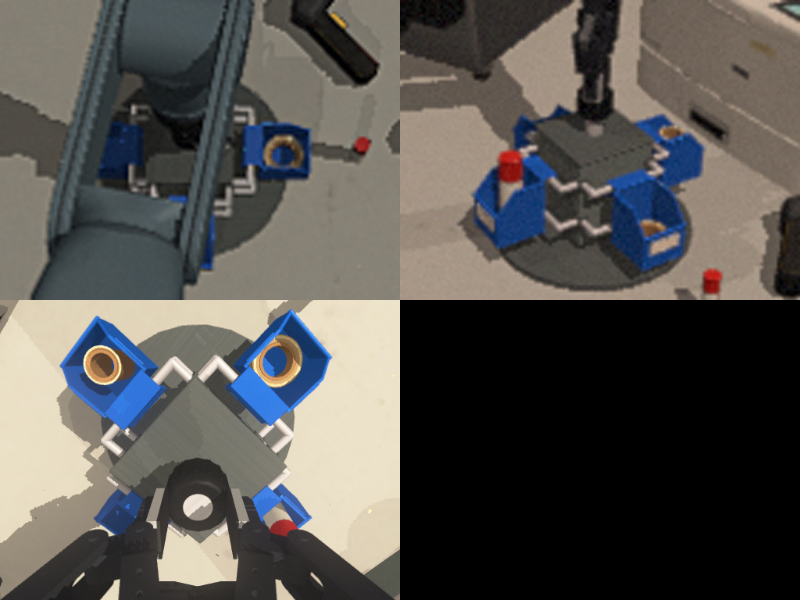

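```bash
python3 - <<'E'
from h import *
np.set_printoptions(precision=4,suppress=True)
im=viewer.read_camera('wrist');C=cam('wrist')
ps=[]
for ang in (0,-np.pi/2):   # world direction of bin
    p0=[.637+.115*np.cos(ang),.003+.115*np.sin(ang),.046,ang-np.pi]
    p,f=fitbin([(im,C)],p0,.046);ps.append(p);print(p,f,'yaw err',p[3]-(ang-np.pi))
d=ps[1]-ps[0];print('chord err',np.arctan2(d[1],d[0])-np.arctan2(-1,-1))
g=cv2.GaussianBlur(cv2.cvtColor(im,cv2.COLOR_RGB2GRAY),(3,3),0);e=cv2.Canny(g,30,90)
l=cv2.HoughLinesP(e,1,np.pi/360,25,minLineLength=35,maxLineGap=6)[:,0]
for a in l:
    A=atz('wrist',a[:2].astype(float),.142,C);B=atz('wrist',a[2:].astype(float),.142,C);t=np.arctan2(B[1]-A[1],B[0]-A[0]);m=(A+B)/2-[.637,.003,.142]
    rr=(t+np.pi/4)%(np.pi/2)-np.pi/4
    n=np.array([-np.sin(t),np.cos(t)])@m[:2]
    if abs(rr)<.15 and abs(m).max()<.13: print(a,'err',round(rr,3),'offset',round(n,4))
E
```

```text
[ 0.7532  0.0032  0.046  -3.1333] 0.3784945011138916 yaw err 0.008312751507255633
[ 0.6371 -0.1124  0.046  -4.7231] 0.33253490924835205 yaw err -0.010738298770167631
chord err -0.0019943396074388886
[160 196 239 108] err 0.001 offset 0.0523
[262 109 343 189] err -0.009 offset 0.0518
[148  48 199  95] err 0.004 offset 0.0336
[ 84 103 136 149] err -0.029 offset -0.0186
[322 255 368 216] err -0.024 offset -0.0522
[110 220 156 168] err -0.007 offset 0.0652
[152 174 211 105] err 0.009 offset 0.065
[142  29 205  89] err -0.008 offset 0.0376
[314  80 354 120] err 0.021 offset 0.0844
[ 76  83 123  20] err -0.007 offset 0.1288
[ 79  88 127  21] err 0.013 offset 0.1262
[369  12 422  75] err -0.008 offset 0.1272
[129 150 183  83] err 0.013 offset 0.0843
[314  86 350  48] err 0.002 offset 0.0295
[163  70 204 111] err -0.044 offset 0.0256
[379  17 424  72] err -0.017 offset 0.129
[371 137 406 103] err 0.01 offset -0.0168
[296 110 341 156] err -0.011 offset 0.065
[324 253 360 222] err -0.015 offset -0.0521
[148 210 186 168] err -0.002 offset 0.0519
[344 240 383 274] err 0.025 offset 0.027
```

```bash
python3 -c "
from h import *
s=r.state();print(s['clock'],s['gripper_force'],s['qd']);print(r.job_done())"
```

```text
21.0 57.365185909346614 [ 0.00107391 -0.00268701  0.00027266 -0.00057276 -0.00024721 -0.00125797]
the job is handed in; nothing more can be done
None
```

The blue bin hangs at about the middle of the free side's upper bar, and the carousel is turned so the tall glue stick's bin faces the front edge squarely (measured within about 0.5°); I handed it in at 21 s, still gripping the knob with the carousel held still.

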